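Two-sided scan of a sawn rock block

TASK

Measure the sawn rock block on two sides: with the sensor still empty press the round key; stand the block on the scanner's stage with one of its broad sides flush against the middle of the sensor pad, let go and press the bar key; then turn the block a quarter turn so that a narrow side is flush against the middle of the pad, let go, press the bar key again and last the square key. Press each key well down, one key at a time, only at its turn, never the cross-shaped key, and leave the block standing there. Do not tip the block over or move the jar, the rock lump, the bottle or the sieve.

Things in the scene. Friction and masses are not known exactly. Their poses are not given: they have to be found in the camera images.
- block: sawn block of layered grey rock standing upright, 36 x 54 mm in plan and 85 mm tall, about 0.42 kg. Origin: centre of its underside; x is square to the two broad (54 mm wide) sides, y square to the two narrow (36 mm wide) sides, z up.
- scanner: fixed scanner: aluminium stage 190 (x) x 130 (y) mm, 10 mm thick, with a grey sensor head on it (x from 28 to 93 mm, 100 mm wide) and an 8 mm wall along each side edge (inner faces 56 mm either side of the middle); head and walls are 40 mm high above the bench. Origin: centre of the underside; x points from the open front to the head. The stage before the head is clear.
- pad (a point): foot of the black sensor pad (50 mm wide, from 3 to 27 mm above the stage) on the front of the sensor head: on the pad's front surface, at mid width, at the height of the stage top (10 mm above the bench). Axes as the scanner's: x points into the pad, y along its width.
- console: flat grey control console fixed to the bench, 95 (x) x 190 (y) mm, 28 mm high, with a row of four white spring keys of different shapes along y, 43 mm apart, in any order. Origin: centre of its underside. Key tops stand about 45 mm above the bench, 10 mm above the black 56 x 40 mm module round each.
- round_top (a point): centre of the top of a round key 26 mm across (zero); it moves down with the key; axes as the console's.
- key_round (a joint): travel of the round key: 0 up, 0.006 m fully down (about 5 N); counts as pressed beyond 0.004.
- bar_top (a point): centre of the top of a long narrow bar key 44 x 15 mm, its length along the console's short side (measure); it moves down with the key; axes as the console's.
- key_bar (a joint): travel of the bar key: 0 up, 0.006 m fully down (about 5 N); counts as pressed beyond 0.004.
- square_top (a point): centre of the top of a square key 25 x 25 mm (store); it moves down with the key; axes as the console's.
- key_square (a joint): travel of the square key: 0 up, 0.006 m fully down (about 5 N); counts as pressed beyond 0.004.
- cross_top (a point): centre of the top of a plus-shaped key 32 mm across with 10 mm arms (erase: never press); it moves down with the key; axes as the console's.
- key_cross (a joint): travel of the cross key: 0 up, 0.006 m fully down (about 5 N); counts as pressed beyond 0.004.
- jar: glass jar, 58 mm across, 110 mm tall, standing loose on the bench; leave it alone. Origin: centre of its underside.
- rock: reddish rough rock lump, 58 x 44 mm, about 45 mm high, standing loose on the bench; leave it alone. Origin: centre of its underside.
- washbottle: white plastic bottle, 70 mm across, 190 mm tall, standing loose on the bench; leave it alone. Origin: centre of its underside.
- sieve: round open steel sieve pan, 96 mm across, 50 mm tall, standing loose on the bench; leave it alone. Origin: centre of its underside.
Mind the look-alikes: they are no part of the job. What is shaped like the block but blue or yellow is not meant.

How it is judged:
By the outcome, as a careful person would: the job done as asked, in the order asked, and still so for the second after the job is handed in, with the robot touching nothing.
It also fails if it takes over 72 s, if anything falls off the work surface, if the arm or the gripper's body presses on something with over 40 N, if the wrist force passes 120 N, or if a joint passes its speed limit or range.

ROBOT

A 7-joint arm with a two-finger parallel gripper is mounted at the origin on the work surface. World frame = base frame: x ahead of the robot, y to its left, z up, the work surface at z = 0. Lengths are in m, angles in rad, forces in N, time in s.
With the tool pointing down it reaches from about 0.4 to 0.875 m from the base axis. Payload 19.3 kg.
Tool frame: the origin (TCP) lies at the very end of the fingers, on their centre line; the grasp point (between the pads) lies robot.grip_depth behind it (robot.grip_depth is the distance from the TCP to the grasp point, in m); z points along the fingers, x is the direction in which the jaws open and shut, and the axes are right-handed (so a half turn about z gives the same grasp; the last joint's range is limited). The gripper opens to 85 mm and grips with 20 to 120 N. Pads are 22 mm wide; open, the fingers measure 114 mm over their backs; the gripper's body (76 mm by 85 mm) begins 54 mm behind the grasp point. The pads swing forward as they close: fully open they stand 13 mm farther back than shut.
Start: joints at [1.156, 0.521, -0.036, 1.599, 0.021, 1.021, -0.113], TCP at [0.211, -0.588, 0.231] pointing down, gripper open.
Joint ranges: [-2.91, 2.91], [-0.3, 2.13], [-1.5, 1.42], [0.17, 2.43], [-1.26, 4.41], [0.16, 1.93], [-2.52, 2.52]. Speed limits (rad/s): [1.89, 1.89, 2.39, 2.39, 3.01, 3.01, 3.01].

INTERFACE

Orientations are given as a 3x3 rotation matrix whose columns are the frame's x, y, z axes.
In Python, from bench import robot gives the robot as it stands. The module is installed in compiled form; this text tells all that it offers.
- The arm moves only by the tool drive_tool, never from a script. Its argument "rows" is a list of rows, each a list of 4 numbers: the shift along the tool's x, y, z in m, then the turn about the tool's z in degrees. In form: [[x, y, z, yaw], ...]. A call has 1 to 20 rows; each row shifts and turns the commanded pose from where the row before left it, along the tool's axes as they then stand; what a row does not reach is not made up. A row lasts 1/10 s, in which the tool goes at most 50 mm and 8.59 degrees, less where a joint would pass 70% of its speed; a pose out of reach is approached as far as the arm can. A call is refused whole if a number of a shift passes 0.05 or a number of a turn 8.59, either way. A call with a gripper value outside its range is refused whole. "jaw" is the opening, from 0 (shut) to 1 (fully open), set as the call begins (left out, the last holds). The fingers move at their own pace and stop on an object; the grip force is fixed at half the most. Time passes only in rows, so rows that do not move let the fingers close. It gives the time, the measured TCP pose, the force and the opening at its end, in the units of the state.
- robot.state(): the state, without advancing time (a new reading comes with each control period).
- robot.capture(name): name is "side" or "top" or "wrist"; returns a dict with "image" (400x640x3 uint8, red, green, blue), "vfov" (degrees; the focal length in pixels is half the picture's height over the tangent of half this angle, whatever the lens; pixels are square), "cx", "cy" (the principal point, pixels), "R" (3x3) and "t" (3): a world point X has camera coordinates R X + t; the wrist camera has in their place "mount" (4x4, takes a point from camera to tool coordinates, whose origin is the TCP and whose axes are the tool frame's). Camera axes: x right, y down, z forward; pixel columns grow to the right and rows downward; lengths in m; the calibration is good to about 2 mm. A picture is of the moment at which its call begins: read the wrist's pose just before it. There is no depth.
- robot.sign_off(): hands the job in, once; it reports no verdict.
Trained networks look in the newest picture that a camera, given by its name, has taken for a name from the list of things; names that differ only in an ending like _2 or _b are one class to them, and where a whole thing is asked for, a point or a joint stands for the part that bears it (a point fixed in the world has none). Each returns a list of dicts, best first, with "p" (0 to 1); they miss things now and then, are a little off and sometimes report something else, mostly with a low value. They report only what shows in the picture. A call takes as long as a camera call. They do not tell look-alikes from the thing itself.
- robot.search_frame(camera, thing): "bbox" ([left, top, right, bottom] in pixels, round what is visible of it).
The state is a dict: "time": time; "joints": joint angles; "qvel": joint speeds; "effort": joint torques, N m; "eef_pos": TCP position; "tool_rot": TCP orientation; "ft_force": force on the tool from outside, world axes, zero at the start; "torque": the same for the moment, N m; "gripper_width": finger opening in m.
Only numpy, scipy, OpenCV 4.12 (cv2) and the standard library are available. Lean on these libraries where they do the work, as an engineer would, in place of code of your own. Each camera call takes 0.05 s, during which the arm holds its last target. There are 200 camera calls.

## Working session

There is one attempt and no reset: what is moved stays moved. The work goes in short steps, Python scripts to look and compute and a tool call to move; the robot and the scene stay as the last step left them, time stands still between calls to the robot, and variables do not carry over. Pictures are saved under pics/ and viewed, and the job is handed in when it is done.

Besides the shell and the picture viewer there is one more tool, called after "Request:" in YAML: its name, and indented under it one key for each argument. drive_tool: Moves the arm, as the interface text tells. Its arguments: {"type":"object","properties":{"rows":{"type":"array"},"jaw":{"type":"number"}},"required":["rows"]}

```bash
mkdir -p pics; cat > h.py <<'E'
import numpy as np, cv2
from bench import robot
def cap(n,f=None):
    s=robot.state(); c=robot.capture(n)
    if n=="wrist":
        M=np.array(c["mount"]);Rt=np.array(s["tool_rot"]);Rw=Rt@M[:3,:3];p=np.array(s["eef_pos"])+Rt@M[:3,3]
        c["R"]=Rw.T;c["t"]=-Rw.T@p
    c["R"]=np.array(c["R"]);c["t"]=np.array(c["t"]);c["f"]=200/np.tan(np.radians(c["vfov"])/2)
    if f: cv2.imwrite("pics/"+f,c["image"][:,:,::-1])
    return c
def ray(c,u,v,z):
    d=c["R"].T@np.array([(u-c["cx"])/c["f"],(v-c["cy"])/c["f"],1]);o=-c["R"].T@c["t"]
    return o+d*(z-o[2])/d[2]
def proj(c,X):
    q=c["R"]@np.array(X)+c["t"];return q[:2]/q[2]*c["f"]+[c["cx"],c["cy"]]
E
python3 - <<'E'
from h import *
s=robot.state();print({k:np.round(v,3).tolist() for k,v in s.items()},robot.grip_depth)
H=dict(block=.085,scanner=.01,console=.028,round_top=.045,bar_top=.045,square_top=.045,cross_top=.045,jar=.11,rock=.045,washbottle=.19,sieve=.05)
for n in("top","side"):
    c=cap(n,n+"0.png");print(n,c["vfov"],(-c["R"].T@c["t"]).round(3))
    for k,z in H.items():
        for d in robot.search_frame(n,k)[:3]:
            b=d["bbox"];print(k,round(d["p"],2),np.round(b).tolist(),ray(c,(b[0]+b[2])/2,(b[1]+b[3])/2,z).round(3).tolist())
E
```

```text
{'time': 0.0, 'joints': [1.156, 0.522, -0.036, 1.6, 0.021, 1.021, -0.113], 'qvel': [0.001, 0.0, 0.003, -0.0, 0.002, 0.0, -0.0], 'effort': [-0.001, -92.71, 1.98, -36.993, 0.018, 0.008, 0.0], 'eef_pos': [0.211, -0.588, 0.231], 'tool_rot': [[0.338, -0.941, -0.0], [-0.941, -0.338, 0.001], [-0.001, 0.0, -1.0]], 'ft_force': [0.364, -0.136, 0.329], 'torque': [0.014, 0.022, -0.022], 'gripper_width': 0.085} 0.0187
top 53.6347165983613 [0.464 0.021 1.077]
block 0.93 [276.0, 179.0, 298.0, 210.0] [0.618, 0.081, 0.085]
block 0.86 [269.0, 228.0, 297.0, 253.0] [0.501, 0.089, 0.085]
block 0.84 [312.0, 156.0, 334.0, 185.0] [0.68, -0.011, 0.085]
scanner 0.56 [375.0, 190.0, 432.0, 263.0] [0.542, -0.232, 0.01]
scanner 0.36 [188.0, 222.0, 201.0, 235.0] [0.538, 0.332, 0.01]
console 0.6 [184.0, 211.0, 260.0, 253.0] [0.527, 0.254, 0.028]
round_top 0.61 [356.0, 124.0, 398.0, 163.0] [0.764, -0.159, 0.045]
round_top 0.49 [205.0, 228.0, 216.0, 236.0] [0.526, 0.28, 0.045]
bar_top 0.55 [225.0, 226.0, 231.0, 243.0] [0.52, 0.235, 0.045]
cross_top 0.71 [317.0, 252.0, 339.0, 272.0] [0.449, -0.024, 0.045]
jar 0.62 [31
[... 842 characters left out ...]
top 0.69 [219.0, 293.0, 241.0, 307.0] [0.521, 0.283, 0.045]
round_top 0.27 [294.0, 139.0, 335.0, 172.0] [0.74, -0.129, 0.045]
bar_top 0.66 [246.0, 276.0, 264.0, 298.0] [0.515, 0.238, 0.045]
square_top 0.79 [193.0, 299.0, 216.0, 321.0] [0.535, 0.324, 0.045]
square_top 0.59 [264.0, 267.0, 284.0, 283.0] [0.513, 0.198, 0.045]
cross_top 0.68 [265.0, 268.0, 284.0, 282.0] [0.512, 0.198, 0.045]
cross_top 0.17 [284.0, 160.0, 303.0, 212.0] [0.682, -0.005, 0.045]
jar 0.94 [324.0, 176.0, 350.0, 226.0] [0.521, 0.031, 0.11]
rock 0.97 [369.0, 226.0, 394.0, 256.0] [0.433, 0.0, 0.045]
washbottle 0.93 [192.0, 142.0, 230.0, 225.0] [0.633, 0.22, 0.19]
sieve 0.74 [293.0, 136.0, 334.0, 176.0] [0.734, -0.12, 0.05]
```

```bash
python3 - <<'E'
import cv2
a=cv2.imread("pics/top0.png");cv2.imwrite("pics/t1.png",cv2.resize(a[100:290,170:450],None,fx=2.85,fy=2.85,interpolation=2))
a=cv2.imread("pics/side0.png");cv2.imwrite("pics/s1.png",cv2.resize(a[110:360,170:480],None,fx=2.4,fy=2.4,interpolation=2))
E
```

```text
(no output)
```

View pics/t1.png

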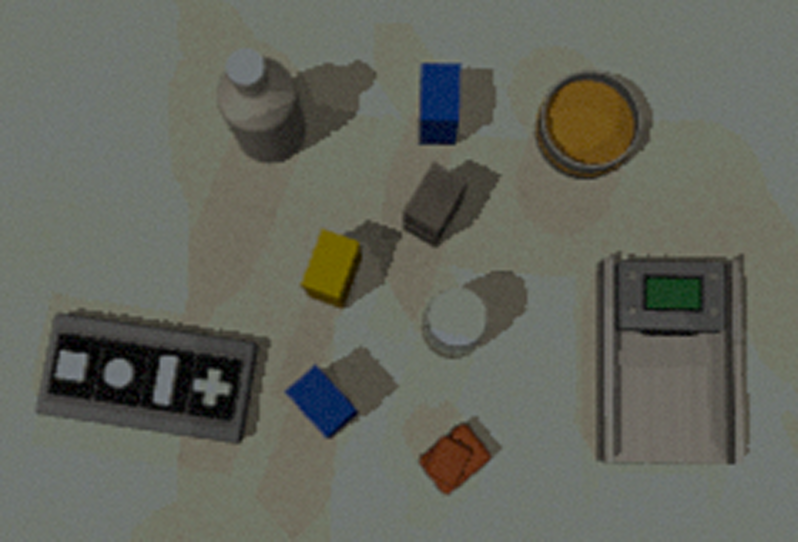

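View pics/s1.png

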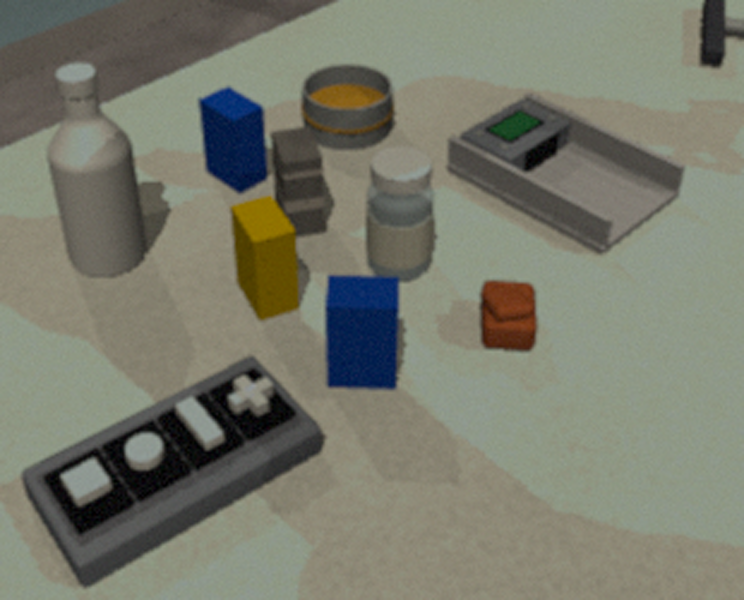

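The grey block stands at top-image px ≈(323,171), with a yellow and two blue look-alikes around it. The console keys, left to right, are square, round, bar and cross. The scanner is at ≈(404,226), open towards the robot.

```bash
cat >> h.py <<'E'
def rows(dst,yaw=None,n=None,vmax=.045):
    """suggest tool-frame rows to go to dst (world) with tool x at world angle yaw (deg)"""
    s=robot.state();R=np.array(s["tool_rot"]);p=np.array(s["eef_pos"])
    d=np.array(dst)-p;a=np.degrees(np.arctan2(R[1,0],R[0,0]));t=R.T@d
    turn=0 if yaw is None else -((yaw-a+180)%360-180)
    print("pos",p.round(4),"ang",round(a,2),"tool shift",t.round(4),"turn",round(turn,2),"rows>=",max(np.linalg.norm(d)/.05,abs(turn)/8.59).round(1))
E
python3 - <<'E'
from h import *
c=cap("top")
s=lambda u,v:(170+u/2.85,100+v/2.85)
for n,u,v,z in [("sq",71,366,.045),("rd",118,374,.045),("bar",166,380,.045),("cr",211,387,.045),("block",438,192,.085),("padL",622,335,.02),("padR",722,330,.02),("stageFL",605,461,.01),("stageFR",740,461,.01)]:
    print(n,ray(c,*s(u,v),z).round(3))
w=cap("wrist","w0.png");print(np.round(w["mount"],3),w["vfov"])
rows([.42,-.24,.231],-90)
E
```

```text
sq [0.535 0.32  0.045]
rd [0.528 0.278 0.045]
bar [0.522 0.234 0.045]
cr [0.516 0.193 0.045]
block [ 0.689 -0.012  0.085]
padL [ 0.566 -0.188  0.02 ]
padR [ 0.571 -0.283  0.02 ]
stageFL [ 0.448 -0.171  0.01 ]
stageFR [ 0.448 -0.298  0.01 ]
[[ 1.     0.     0.001 -0.001]
 [-0.     0.966  0.259 -0.066]
 [-0.001 -0.259  0.966 -0.142]
 [ 0.     0.     0.     1.   ]] 60.67355394910076
pos [ 0.2112 -0.5882  0.2313] ang -70.24 tool shift [-2.572e-01 -3.142e-01  3.000e-04] turn 19.76 rows>= 8.1
```

View pics/w0.png

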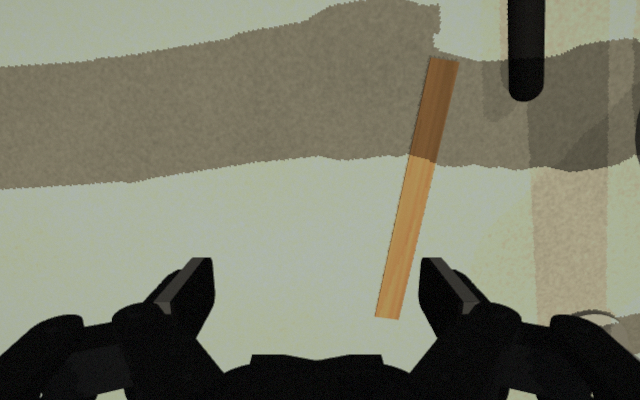

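Request:
drive_tool:
  rows:
    - [-0.028,-0.035,0,0]
    - [-0.028,-0.035,0,0]
    - [-0.028,-0.035,0,0]
    - [-0.028,-0.035,0,0]
    - [-0.028,-0.035,0,0]
    - [-0.028,-0.035,0,0]
    - [-0.028,-0.035,0,0]
    - [-0.028,-0.035,0,0]
    - [-0.033,-0.034,0,0]
    - [0,0,0,6.6]
    - [0,0,0,6.6]
    - [0,0,0,6.56]
    - [0,0,0,0]

```text
time: 2.6
eef_pos: [0.42, -0.2401, 0.2314]
tool_rot: [[-0.002, -1.0, 0.0], [-1.0, 0.002, -0.0], [0.0, -0.0, -1.0]]
ft_force: [-0.7, 0.4, -0.6]
gripper_width: 0.085
```

```bash
python3 - <<'E'
from h import *
c=cap("wrist","w1.png")
print(robot.state()["time"],robot.search_frame("wrist","scanner"))
rows([.58,-.08,.3],-90)
E
```

```text
2.65 [{'bbox': [232.7, 1.0, 381.4, 158.3], 'p': 0.8}]
pos [ 0.42   -0.2402  0.2314] ang -89.79 tool shift [-0.1596 -0.1606 -0.0686] turn 0.21 rows>= 4.7
```

View pics/w1.png

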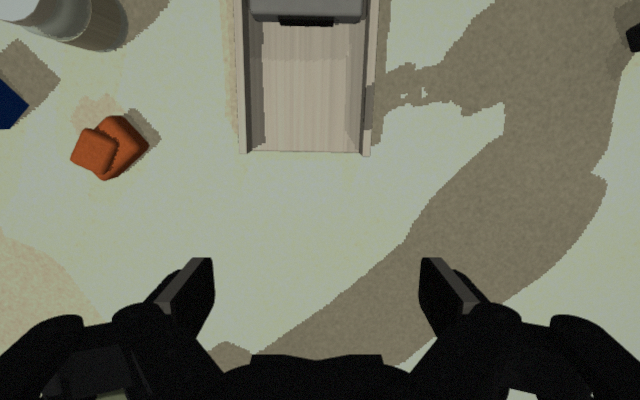

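Request:
drive_tool:
  rows:
    - [-0.038,-0.024,-0.01,0]
    - [-0.038,-0.024,-0.01,0]
    - [-0.038,-0.024,-0.01,0]
    - [-0.038,-0.024,-0.01,0]
    - [-0.038,-0.024,-0.01,0]
    - [-0.038,-0.024,-0.01,0]
    - [0,0,0,0]
    - [0,0,0,0]

```text
time: 3.5
eef_pos: [0.5641, -0.0116, 0.2911]
tool_rot: [[0.004, -1.0, -0.0], [-1.0, -0.004, 0.0], [-0.0, 0.0, -1.0]]
ft_force: [-0.1, -0.5, -0.4]
gripper_width: 0.0852
```

```bash
python3 - <<'E'
from h import *
import pickle
c=cap("wrist","w2.png");pickle.dump(c,open("w2.pkl","wb"))
print(robot.search_frame("wrist","block"))
E
```

```text
[{'bbox': [282.9, 14.8, 344.5, 90.8], 'p': 0.87}, {'bbox': [191.0, 188.1, 261.1, 262.7], 'p': 0.72}, {'bbox': [193.4, 83.6, 258.3, 149.7], 'p': 0.67}]
```

View pics/w2.png

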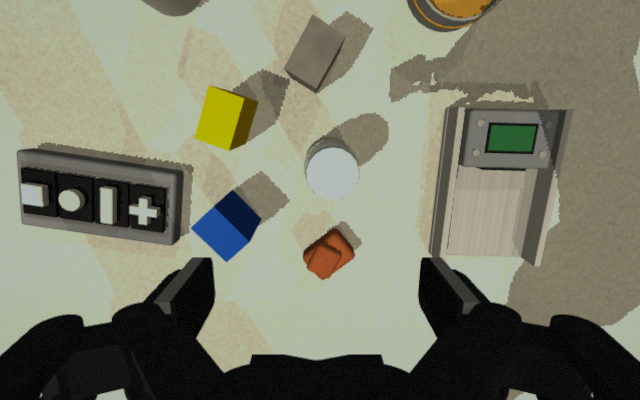

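```bash
python3 - <<'E'
import cv2,numpy as np
a=cv2.imread("pics/w2.png");k=2
z=lambda y0,y1,x0,x1,f:cv2.resize(a[y0:y1,x0:x1],None,fx=f,fy=f,interpolation=cv2.INTER_CUBIC)
b=z(5,105,270,370,4); c=z(140,250,10,200,4)
b=np.pad(b,((0,0),(0,360),(0,0)))
cv2.imwrite("pics/z2.png",np.clip(1.5*z(5,105,270,370,5),0,255))
cv2.imwrite("pics/z3.png",np.clip(1.5*c,0,255))
cv2.imwrite("pics/z4.png",np.clip(1.5*z(95,270,425,580,3.4),0,255))
E
```

```text
[ WARN:0@0.072] global loadsave.cpp:1063 imwrite_ Unsupported depth image for selected encoder is fallbacked to CV_8U.
```

View pics/z2.png

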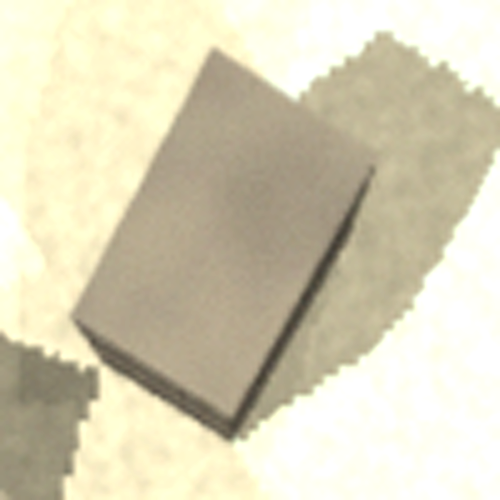

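View pics/z3.png

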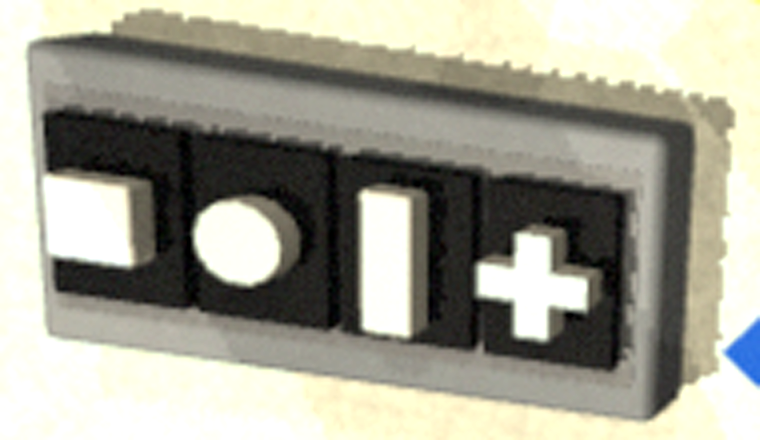

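View pics/z4.png

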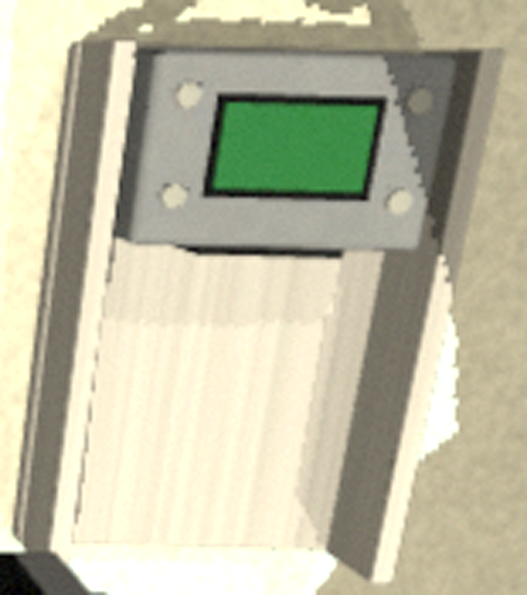

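```bash
python3 - <<'E'
import cv2,numpy as np
a=cv2.imread("pics/w1.png")
cv2.imwrite("pics/z5.png",np.clip(1.4*cv2.resize(a[0:170,220:395],None,fx=3.4,fy=3.4,interpolation=cv2.INTER_CUBIC),0,255).astype(np.uint8))
from h import *
import pickle
c=pickle.load(open("w2.pkl","rb"))
P=np.array([ray(c,270+u/5,5+v/5,.085)[:2] for u,v in [(213,48),(374,165),(233,418),(75,320)]])
m=P.mean(0);print("block",m.round(4),P.round(4).tolist());E=[P[0]-P[3],P[1]-P[2],P[1]-P[0],P[2]-P[3]]
for e in E: print(np.linalg.norm(e).round(4),np.degrees(np.arctan2(e[1],e[0])).round(1))
K=np.array([ray(c,10+u/4,140+v/4,.045)[:2] for u,v in [(88,220),(238,243),(387,262),(533,283)]]);print(K.round(4).tolist())
e=K[3]-K[0];print(np.linalg.norm(e)/3,np.degrees(np.arctan2(e[1],e[0])))
for n,u,v,z in [("Ltop1",135,42,.04),("Ltop2",72,545,.04),("Rin f top",372,580,.04),("Rin b top",480,50,.04),("head l",133,243,.04),("head r",415,247,.04),("padL",190,248,.037),("padR",342,255,.037)]:
    print(n,ray(c,425+u/3.4,95+v/3.4,z).round(4))
rows([K[1][0],K[1][1],.231],-90-0)
E
```

```text
block [ 0.6853 -0.0089] [[0.7179, -0.007], [0.6984, -0.037], [0.6536, -0.0109], [0.6711, 0.0192]]
0.0536 -29.3
0.0519 -30.2
0.0358 -123.0
0.0349 -120.2
[[0.5373, 0.3203], [0.5305, 0.2778], [0.525, 0.2351], [0.5187, 0.193]]
0.04286626362055702 -98.2995208829607
Ltop1 [ 0.6377 -0.1749  0.04  ]
Ltop2 [ 0.4614 -0.1725  0.04  ]
Rin f top [ 0.448  -0.2843  0.04  ]
Rin b top [ 0.6357 -0.2877  0.04  ]
head l [ 0.572  -0.1819  0.04  ]
head r [ 0.5711 -0.2781  0.04  ]
padL [ 0.57  -0.203  0.037]
padR [ 0.5678 -0.2555  0.037 ]
pos [ 0.5635 -0.0134  0.291 ] ang -89.99 tool shift [-0.2913  0.0328  0.0599] turn 0.01 rows>= 6.0
```

View pics/z5.png

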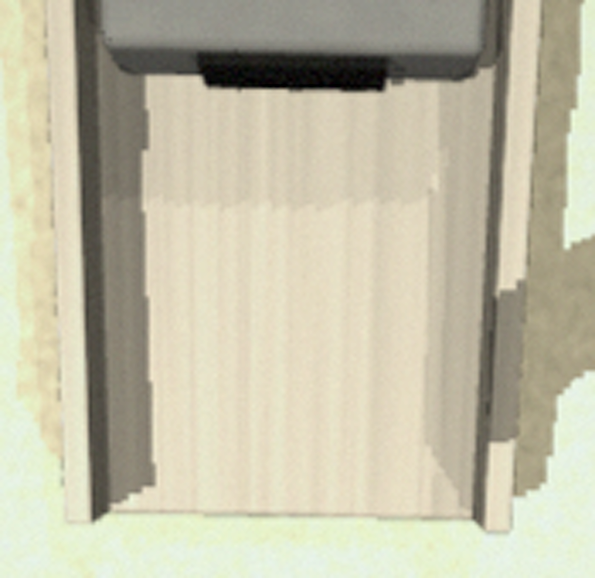

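Request:
drive_tool:
  rows:
    - [-0.0416,0.0047,0.01,0]
    - [-0.0416,0.0047,0.01,0]
    - [-0.0416,0.0047,0.01,0]
    - [-0.0416,0.0047,0.01,0]
    - [-0.0416,0.0047,0.01,0]
    - [-0.0416,0.0047,0.01,0]
    - [-0.0416,0.0047,0.01,0]
    - [0,0,0,0]
  jaw: 0

```text
time: 4.4
eef_pos: [0.5289, 0.2833, 0.2199]
tool_rot: [[0.006, -1.0, -0.002], [-1.0, -0.006, 0.001], [-0.001, 0.002, -1.0]]
ft_force: [-0.8, -0.4, 0.1]
gripper_width: -0.0001
```

```bash
python3 - <<'E'
from h import *
c=cap("wrist","w3.png")
rows([.5305,.2778,.055],-90)
print([proj(c,[x,y,.045]).round(0).tolist() for x,y in [[0.5373, 0.3203], [0.5305, 0.2778], [0.525, 0.2351], [0.5187, 0.193]]])
# w1 geometry
M=np.array(c["mount"]);Rt=np.array([[-.002,-1,0],[-1,.002,0],[0,0,-1]]);p=np.array([.42,-.2401,.2314])+Rt@M[:3,3];Rw=Rt@M[:3,:3]
d=dict(c,R=Rw.T,t=-Rw.T@p)
for n,u,v,z in [("Lf",93,520,.04),("Rf",485,532,.04),("Lb",75,0,.04),("Rb",512,0,.04),("padLb",208,87,.013),("padRb",385,90,.013),("padLt",197,55,.037),("padRt",388,60,.037),("stL",105,512,.01),("stR",475,518,.01)]:
    print(n,ray(d,220+u/3.4,v/3.4,z).round(4))
E
```

```text
pos [0.5301 0.2802 0.2204] ang -89.81 tool shift [ 0.0024 -0.0007  0.1654] turn 0.19 rows>= 3.3
[[278.0, 177.0], [323.0, 184.0], [368.0, 190.0], [412.0, 197.0]]
Lf [ 0.4495 -0.1727  0.04  ]
Rf [ 0.4459 -0.2847  0.04  ]
Lb [ 0.5818 -0.1752  0.04  ]
Rb [ 0.5816 -0.287   0.04  ]
padLb [ 0.5677 -0.2062  0.013 ]
padRb [ 0.5668 -0.256   0.013 ]
padLt [ 0.5698 -0.2057  0.037 ]
padRt [ 0.5685 -0.2556  0.037 ]
stL [ 0.4487 -0.1705  0.01  ]
stR [ 0.4466 -0.2855  0.01  ]
```

View pics/w3.png

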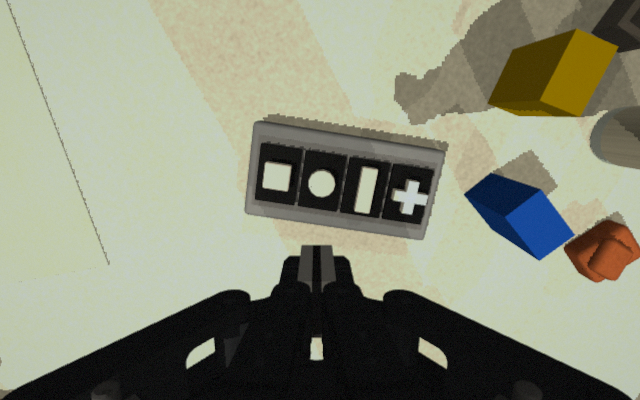

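The prediction for the round key is (323,184) and the picture shows it at (322,183), so the key positions hold. The order is square, round, bar, cross.

Request:
drive_tool:
  rows:
    - [0.0024,-0.0007,0.04,0]
    - [0,0,0.04,0]
    - [0,0,0.04,0]
    - [0,0,0.04,0]
    - [0,0,0.006,0]
    - [0,0,0.006,0]
    - [0,0,0.005,0]
    - [0,0,0.005,0]
    - [0,0,0,0]
    - [0,0,0,0]

```text
time: 5.45
eef_pos: [0.5326, 0.2766, 0.0403]
tool_rot: [[-0.0, -1.0, 0.002], [-1.0, 0.0, 0.0], [-0.0, -0.002, -1.0]]
ft_force: [1.8, -0.5, 3.3]
gripper_width: -0.0
```

Request:
drive_tool:
  rows:
    - [0,0,0.001,0]
    - [0,0,0.001,0]
    - [0,0,0,0]
    - [0,0,0,0]

```text
time: 5.85
eef_pos: [0.5325, 0.2767, 0.0388]
tool_rot: [[-0.0, -1.0, 0.002], [-1.0, 0.0, 0.0], [-0.0, -0.002, -1.0]]
ft_force: [-1.1, -4.2, 23.4]
gripper_width: -0.0002
```

Request:
drive_tool:
  rows:
    - [0,0,-0.045,0]
    - [0,0,-0.045,0]
    - [0,0,-0.045,0]
    - [0,0,-0.045,0]
    - [0.0408,-0.0218,-0.005,0]
    - [0.0408,-0.0218,0,0]
    - [0.0408,-0.0218,0,0]
    - [0.0408,-0.0218,0,0]
    - [0.0408,-0.0218,0,0]
    - [0.0408,-0.0218,0,0]
    - [0.0408,-0.0218,0,0]
    - [0,0,0,7.5]
    - [0,0,0,7.5]
    - [0,0,0,7.5]
    - [0,0,0,7.5]
    - [0,0,0,0]
  jaw: 0.75

```text
time: 7.45
eef_pos: [0.684, -0.0085, 0.2221]
tool_rot: [[-0.502, -0.865, -0.001], [-0.865, 0.502, 0.0], [0.0, 0.001, -1.0]]
ft_force: [0.2, 0.3, -0.0]
gripper_width: 0.0636
```

```bash
python3 - <<'E'
from h import *
c=cap("wrist","w4.png");s=robot.state();print(s["time"],s["gripper_width"],np.round(s["joints"],2))
rows([.6853,-.0089,.042],-120)
P=np.array([[0.7179, -0.007], [0.6984, -0.037], [0.6536, -0.0109], [0.6711, 0.0192]])
print([proj(c,[x,y,.085]).round(0).tolist() for x,y in P])
a=c["image"][:,:,::-1]
cv2.imwrite("pics/w4.png",np.clip(1.3*a,0,255))
E
```

```text
7.5 0.06391313443617677 [-0.02  0.63 -0.09  1.43  0.06  1.08 -2.21]
pos [ 0.6841 -0.0085  0.2222] ang -119.82 tool shift [-0.0003 -0.0013  0.1802] turn 0.18 rows>= 3.6
[[295.0, 161.0], [338.0, 163.0], [337.0, 223.0], [297.0, 223.0]][ WARN:0@1.463] global loadsave.cpp:1063 imwrite_ Unsupported depth image for selected encoder is fallbacked to CV_8U.
```

View pics/w4.png

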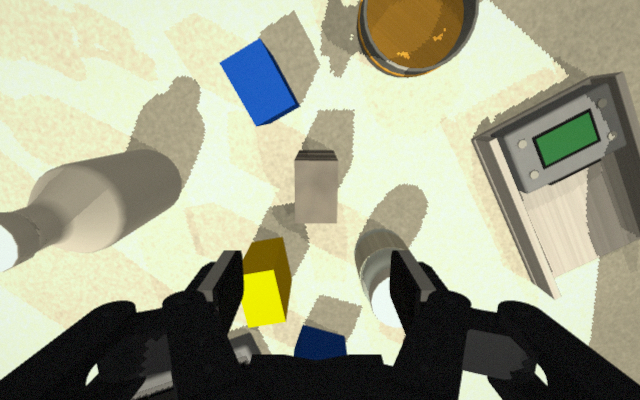

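Request:
drive_tool:
  rows:
    - [0,-0.0013,0.045,0]
    - [0,0,0.045,0]
    - [0,0,0.045,0]
    - [0,0,0.03,0]
    - [0,0,0.01,0]
    - [0,0,0.005,0]
    - [0,0,0,0]

```text
time: 8.2
eef_pos: [0.686, -0.0096, 0.0432]
tool_rot: [[-0.499, -0.867, 0.001], [-0.867, 0.499, 0.0], [-0.001, -0.001, -1.0]]
ft_force: [-0.4, -0.1, 0.1]
gripper_width: 0.064
```

Request:
drive_tool:
  rows:
    - [0,0,0,0]
    - [0,0,0,0]
    - [0,0,0,0]
    - [0,0,0,0]
    - [0,0,0,0]
    - [0,0,0,0]
  jaw: 0

```text
time: 8.8
eef_pos: [0.6863, -0.0096, 0.044]
tool_rot: [[-0.5, -0.866, 0.002], [-0.866, 0.5, 0.0], [-0.001, -0.002, -1.0]]
ft_force: [-1.6, 0.4, 8.4]
gripper_width: 0.0351
```

Request:
drive_tool:
  rows:
    - [0,0,-0.02,0]
    - [0,0,-0.04,0]
    - [0,0,-0.04,0]
    - [0,0,-0.04,0]
    - [0.0441,0.0027,0,0]
    - [0.0441,0.0027,0,0]
    - [0.0441,0.0027,0,0]
    - [0.0441,0.0027,0,0]
    - [0.0441,0.0027,0,0]
    - [0.0441,0.0027,0,0]
    - [0,0,0,-8.5]
    - [0,0,0,-8.5]
    - [0,0,0,-8.5]
    - [0,0,0,-8.5]

```text
time: 10.2
eef_pos: [0.5389, -0.2308, 0.1829]
tool_rot: [[0.076, -0.997, 0.0], [-0.997, -0.076, -0.0], [0.0, -0.0, -1.0]]
ft_force: [-0.2, 0.7, -5.6]
gripper_width: 0.0351
```

Request:
drive_tool:
  rows:
    - [0,0,0,-8.5]
    - [0,0,0,-8.5]
    - [0,0,0,-8.5]
    - [0,0,0,-8.5]
    - [0,0,0,-8.5]
    - [0,0,0,-8.5]
    - [0,0,0,-8.5]
    - [0,0,0,-8.5]
    - [0,0,0,-8.5]
    - [0,0,0,-8.5]
    - [0,0,0,0]

```text
time: 11.3
eef_pos: [0.5388, -0.231, 0.1826]
tool_rot: [[1.0, -0.015, 0.0], [-0.015, -1.0, -0.0], [0.0, 0.0, -1.0]]
ft_force: [0.2, -0.8, -5.1]
gripper_width: 0.0353
```

```bash
python3 - <<'E'
from h import *
c=cap("wrist");s=robot.state();print(s["time"],s["gripper_width"],np.round(s["joints"],2),s["ft_force"])
rows([.5395,-.2305,.075],-1)
cv2.imwrite("pics/w5.png",np.clip(1.3*c["image"][:,:,::-1],0,255).astype(np.uint8))
a=cap("side")["image"][100:300,250:500,::-1];cv2.imwrite("pics/s5.png",cv2.resize(a,None,fx=3,fy=3,interpolation=2))
E
```

```text
11.35 0.03567521080039125 [ 0.72  0.58 -0.6   1.73  0.39  0.96 -0.05] [-0.72941533 -1.17907684 -4.93718514]
pos [ 0.5389 -0.231   0.1826] ang -1.2 tool shift [ 0.0006 -0.0005  0.1076] turn -0.2 rows>= 2.2
```

View pics/w5.png

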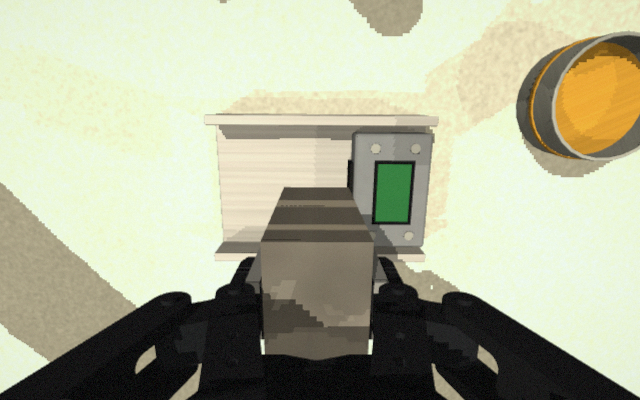

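View pics/s5.png

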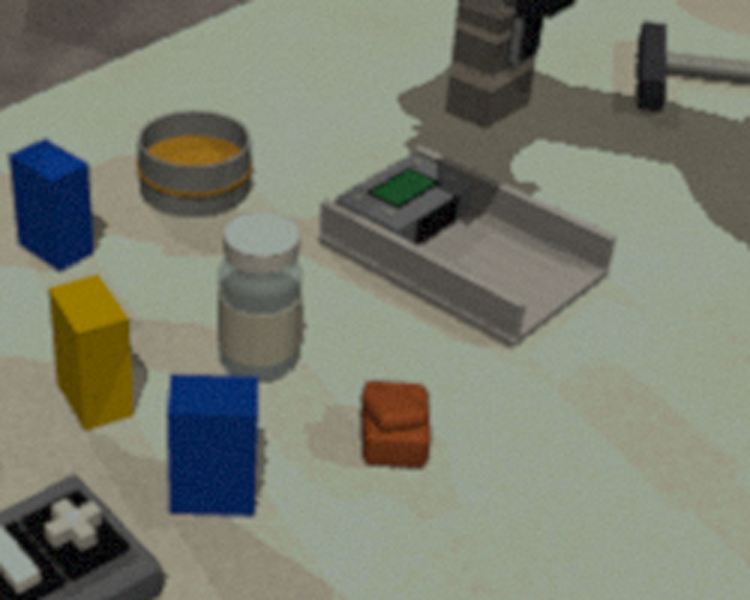

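```bash
python3 - <<'E'
from h import *
c=cap("wrist")
g=cv2.cvtColor(c["image"],7)
cv2.imwrite("pics/z6.png",np.clip(1.5*cv2.resize(c["image"][105:265,200:445,::-1],None,fx=3.2,fy=3.2,interpolation=2),0,255).astype(np.uint8))
print(ray(c,316,187,.139).round(4),ray(c,317,241,.2236).round(4), ray(c,283,187,.139).round(4),ray(c,350,187,.139).round(4))
for u,v,z in [(210,124,.04),(435,124,.04),(350,160,.037),(350,183,.037)]: print(u,v,ray(c,u,v,z).round(4))
E
```

```text
[ 0.5395 -0.2038  0.139 ] [ 0.5397 -0.2032  0.2236] [ 0.5212 -0.2034  0.139 ] [ 0.5583 -0.2042  0.139 ]
210 124 [ 0.4544 -0.1707  0.04  ]
435 124 [ 0.6367 -0.1748  0.04  ]
350 160 [ 0.5682 -0.2028  0.037 ]
350 183 [ 0.5683 -0.2225  0.037 ]
```

View pics/z6.png

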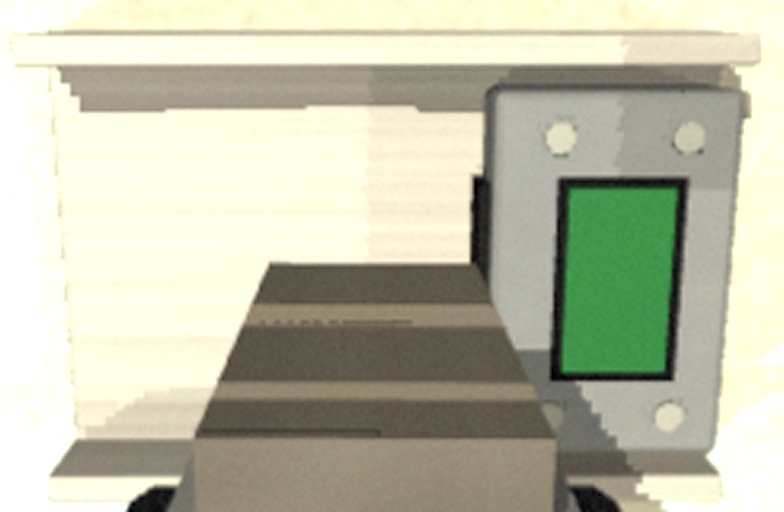

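Request:
drive_tool:
  rows:
    - [0,0,0.04,0]
    - [0,0,0.04,0]
    - [0,0,0.03,0]
    - [0,0,0.01,0]
    - [0,0,0.004,0]
    - [0,0,0.002,0]
    - [0,0,0.001,0]
    - [0,0,0,0]
    - [0,0,0,0]

```text
time: 12.35
eef_pos: [0.5394, -0.231, 0.0561]
tool_rot: [[1.0, -0.018, 0.001], [-0.018, -1.0, -0.001], [0.001, 0.0, -1.0]]
ft_force: [0.6, -0.5, -6.1]
gripper_width: 0.0352
```

Request:
drive_tool:
  rows:
    - [0.004,0,0,0]
    - [0.003,0,0,0]
    - [0,0,0.0005,0]
    - [0,0,0.0005,0]
    - [0,0,0.0005,0]
    - [0,0,0,0]
    - [0,0,0,0]

```text
time: 13.05
eef_pos: [0.546, -0.2309, 0.054]
tool_rot: [[1.0, -0.018, -0.0], [-0.018, -1.0, -0.0], [-0.0, 0.0, -1.0]]
ft_force: [-1.9, 0.3, 3.1]
gripper_width: 0.0356
```

Request:
drive_tool:
  rows:
    - [0.001,0,0,0]
    - [0.001,0,0,0]
    - [0.0005,0,0,0]
    - [0,0,0,0]

```text
time: 13.45
eef_pos: [0.5464, -0.2309, 0.054]
tool_rot: [[1.0, -0.018, -0.004], [-0.018, -1.0, -0.0], [-0.004, 0.0, -1.0]]
ft_force: [-16.4, 3.6, 19.9]
gripper_width: 0.0354
```

Request:
drive_tool:
  rows:
    - [0,0,-0.0005,0]
    - [0,0,-0.0005,0]
    - [0,0,0,0]
    - [0,0,0,0]

```text
time: 13.85
eef_pos: [0.5486, -0.2309, 0.0546]
tool_rot: [[1.0, -0.018, -0.0], [-0.018, -1.0, 0.0], [-0.0, -0.0, -1.0]]
ft_force: [0.9, 0.3, -5.1]
gripper_width: 0.0355
```

```bash
python3 - <<'E'
from h import *
c=cap("wrist")
cv2.imwrite("pics/w7.png",np.clip(1.5*cv2.resize(c["image"][60:320,180:480,::-1],None,fx=2.3,fy=2.3,interpolation=2),0,255).astype(np.uint8))
a=cap("side")["image"][130:230,340:470,::-1];cv2.imwrite("pics/s7.png",np.clip(1.5*cv2.resize(a,None,fx=5.5,fy=5.5,interpolation=2),0,255).astype(np.uint8))
E
```

```text
(no output)
```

View pics/w7.png

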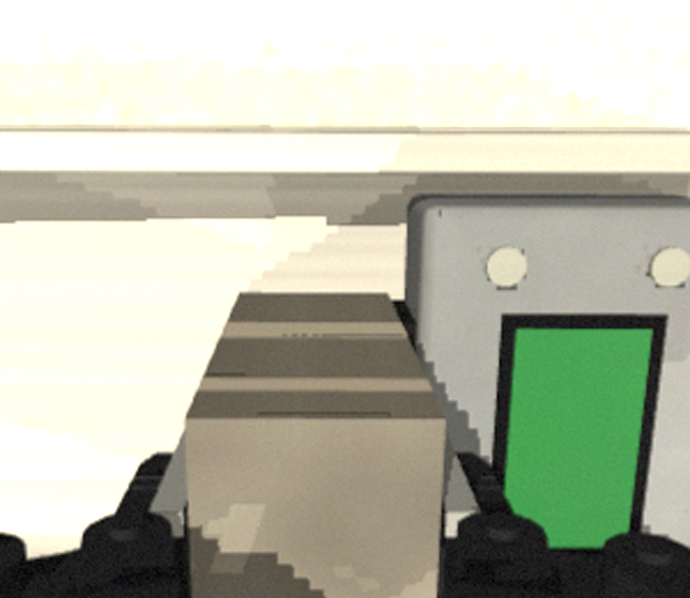

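View pics/s7.png

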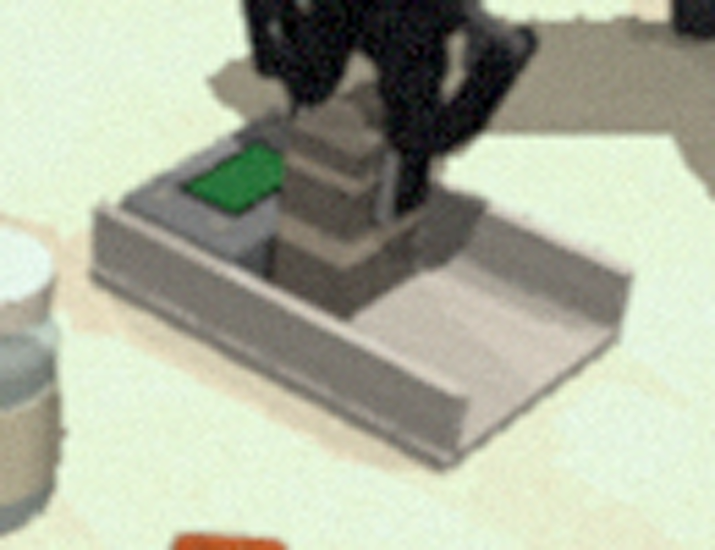

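Request:
drive_tool:
  rows:
    - [0.0005,0,0,0]
    - [0.0005,0,0,0]
    - [0.0005,0,0,0]
    - [0,0,0,0]
    - [0,0,0,0]

```text
time: 14.45
eef_pos: [0.5494, -0.2309, 0.0546]
tool_rot: [[1.0, -0.018, -0.002], [-0.018, -1.0, 0.0], [-0.002, -0.0, -1.0]]
ft_force: [-4.9, 0.3, -2.7]
gripper_width: 0.0355
```

Request:
drive_tool:
  rows:
    - [0.0005,0,0,0]
    - [0,0,0.0004,0]
    - [0,0,0.0002,0]
    - [0,0,0,0]
    - [0,0,0,0]

```text
time: 14.95
eef_pos: [0.5494, -0.231, 0.054]
tool_rot: [[1.0, -0.018, -0.002], [-0.018, -1.0, -0.0], [-0.002, 0.0, -1.0]]
ft_force: [-8.3, 1.4, 1.2]
gripper_width: 0.0356
```

Request:
drive_tool:
  rows:
    - [0,0,0,0]
    - [0,0,0,0]
    - [0,0,0,0]
    - [0,0,0,0]
    - [0,0,-0.02,0]
    - [0,0,-0.04,0]
    - [0,0,-0.04,0]
    - [0,0,-0.04,0]
    - [0,0,0,0]
  jaw: 0.75

```text
time: 15.85
eef_pos: [0.5528, -0.2314, 0.1994]
tool_rot: [[1.0, -0.018, 0.007], [-0.018, -1.0, -0.003], [0.007, 0.003, -1.0]]
ft_force: [-0.4, 0.3, -0.1]
gripper_width: 0.064
```

```bash
python3 - <<'E'
from h import *
c=cap("wrist")
cv2.imwrite("pics/w8.png",np.clip(1.5*cv2.resize(c["image"][60:320,180:480,::-1],None,fx=2.3,fy=2.3,interpolation=2),0,255).astype(np.uint8))
a=cap("side")["image"][130:230,340:470,::-1];cv2.imwrite("pics/s8.png",np.clip(1.5*cv2.resize(a,None,fx=5.5,fy=5.5,interpolation=2),0,255).astype(np.uint8))
rows([.525,.2351,.22],-1)
E
```

```text
pos [ 0.5509 -0.2312  0.195 ] ang -1.02 tool shift [-0.0342 -0.4657 -0.0255] turn -0.02 rows>= 9.4
```

View pics/w8.png

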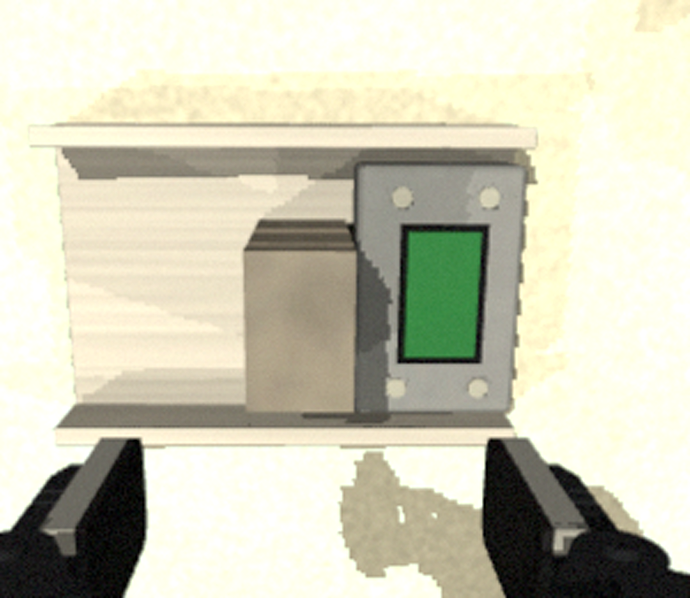

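View pics/s8.png

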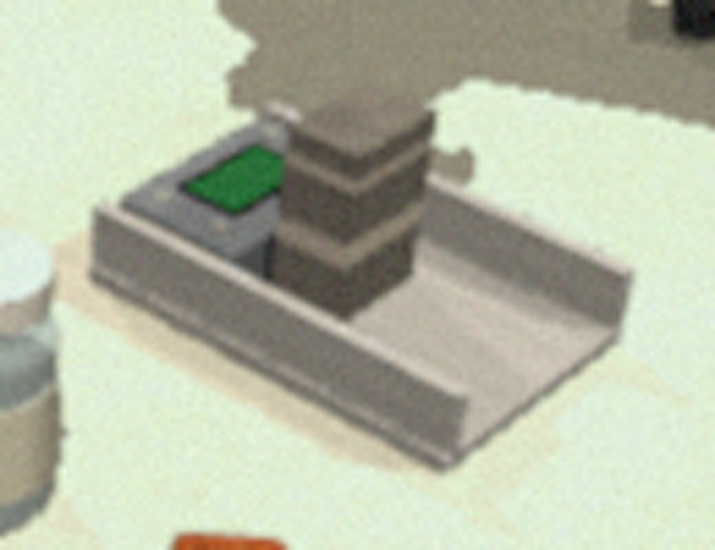

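The block stands flush with the head front, its top edge at crop col ≈356 against the head edge at 356. It is upright and centred.

Request:
drive_tool:
  rows:
    - [-0.0031,-0.0423,-0.0025,0]
    - [-0.0031,-0.0423,-0.0025,0]
    - [-0.0031,-0.0423,-0.0025,0]
    - [-0.0031,-0.0423,-0.0025,0]
    - [-0.0031,-0.0423,-0.0025,0]
    - [-0.0031,-0.0423,-0.0025,0]
    - [-0.0031,-0.0423,-0.0025,0]
    - [-0.0031,-0.0423,-0.0025,0]
    - [-0.0031,-0.0423,-0.0025,0]
    - [-0.0031,-0.0423,-0.0025,0]
    - [-0.0031,-0.0423,-0.0025,0]
    - [0,0,0,0]
    - [0,0,0,0]
    - [0,0,0,0]
  jaw: 0

```text
time: 17.35
eef_pos: [0.5246, 0.2337, 0.2208]
tool_rot: [[1.0, -0.019, -0.001], [-0.019, -1.0, -0.001], [-0.001, 0.001, -1.0]]
ft_force: [-0.1, -1.0, -0.3]
gripper_width: -0.0
```

```bash
python3 - <<'E'
from h import *
rows([.525,.2351,.039],-1)
c=cap("wrist","w9.png")
print([proj(c,[x,y,.045]).round(0).tolist() for x,y in [[0.5373, 0.3203], [0.5305, 0.2778], [0.525, 0.2351], [0.5187, 0.193]]])
E
```

```text
pos [0.5246 0.2337 0.2208] ang -1.06 tool shift [ 0.0006 -0.0016  0.1818] turn -0.06 rows>= 3.6
[[329.0, 90.0], [322.0, 139.0], [316.0, 185.0], [311.0, 227.0]]
```

View pics/w9.png

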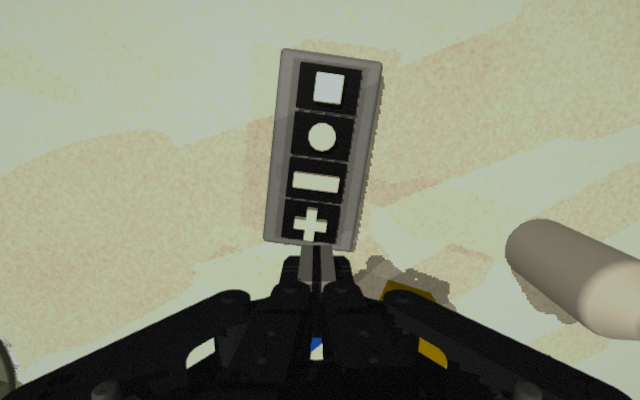

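Request:
drive_tool:
  rows:
    - [0.0005,-0.0028,0.04,0]
    - [0,0,0.04,0]
    - [0,0,0.04,0]
    - [0,0,0.04,0]
    - [0,0,0.006,0]
    - [0,0,0.006,0]
    - [0,0,0.005,0]
    - [0,0,0.003,0]
    - [0,0,0.0025,0]
    - [0,0,0,0]
    - [0,0,0,0]

```text
time: 18.5
eef_pos: [0.5259, 0.2378, 0.0399]
tool_rot: [[1.0, -0.018, 0.001], [-0.018, -1.0, 0.0], [0.001, -0.0, -1.0]]
ft_force: [2.5, -0.2, 3.8]
gripper_width: -0.0001
```

Request:
drive_tool:
  rows:
    - [0,0,0.001,0]
    - [0,0,0.001,0]
    - [0,0,0,0]
    - [0,0,0,0]

```text
time: 18.9
eef_pos: [0.526, 0.2378, 0.0387]
tool_rot: [[1.0, -0.018, 0.002], [-0.018, -1.0, 0.0], [0.002, -0.0, -1.0]]
ft_force: [-2.5, -4.7, 27.4]
gripper_width: 0.0002
```

Request:
drive_tool:
  rows:
    - [0,0,-0.02,0]
    - [0,0,-0.045,0]
    - [0,0,-0.045,0]
    - [0,0,-0.045,0]
    - [0.0029,0.0426,-0.025,0]
    - [0.0029,0.0426,0,0]
    - [0.0029,0.0426,0,0]
    - [0.0029,0.0426,0,0]
    - [0.0029,0.0426,0,0]
    - [0.0029,0.0426,0,0]
    - [0.0029,0.0426,0,0]
    - [0.0029,0.0426,0,0]
    - [0.0029,0.0426,0,0]
    - [0.0029,0.0426,0,0]
    - [0.0029,0.0426,0,0]
    - [0,0,0,0]
    - [0,0,0,0]
  jaw: 0.75

```text
time: 20.6
eef_pos: [0.5483, -0.2319, 0.2167]
tool_rot: [[1.0, -0.019, -0.001], [-0.019, -1.0, 0.001], [-0.001, -0.001, -1.0]]
ft_force: [-0.4, 0.8, 0.2]
gripper_width: 0.064
```

```bash
python3 - <<'E'
from h import *
rows([.5494,-.231,.0535],-1.05)
c=cap("wrist")
cv2.imwrite("pics/w10.png",np.clip(1.5*cv2.resize(c["image"][60:320,180:480,::-1],None,fx=2.3,fy=2.3,interpolation=2),0,255).astype(np.uint8))
E
```

```text
pos [ 0.5483 -0.2319  0.2167] ang -1.1 tool shift [ 0.0012 -0.0007  0.1632] turn -0.05 rows>= 3.3
```

View pics/w10.png

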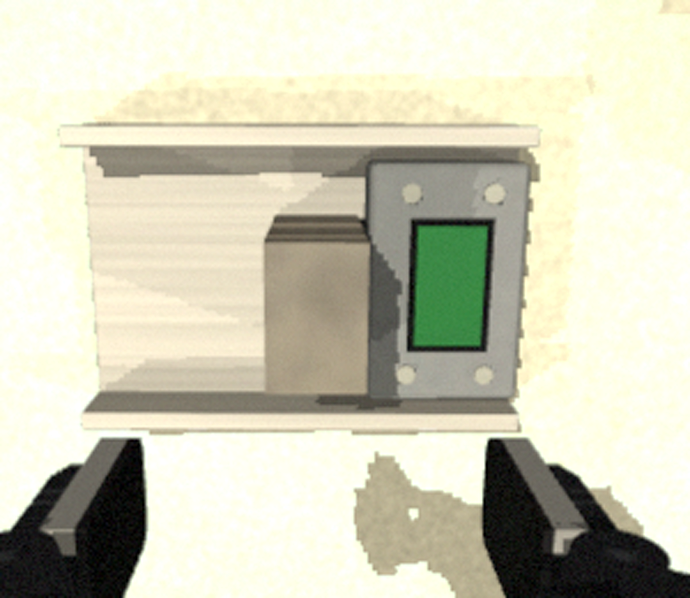

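Request:
drive_tool:
  rows:
    - [0.0012,-0.0007,0.045,0]
    - [0,0,0.045,0]
    - [0,0,0.045,0]
    - [0,0,0.02,0]
    - [0,0,0.007,0]
    - [0,0,0,0]
    - [0,0,0,0]

```text
time: 21.35
eef_pos: [0.5509, -0.2304, 0.0566]
tool_rot: [[1.0, -0.017, 0.002], [-0.017, -1.0, -0.0], [0.002, 0.0, -1.0]]
ft_force: [0.3, 0.4, 0.4]
gripper_width: 0.0639
```

Request:
drive_tool:
  rows:
    - [0,0,0,0]
    - [0,0,0,0]
    - [0,0,0,0]
    - [0,0,0,0]
    - [0,0,0,0]
    - [0,0,0,0]
  jaw: 0

```text
time: 21.95
eef_pos: [0.5497, -0.231, 0.0563]
tool_rot: [[1.0, -0.018, -0.0], [-0.018, -1.0, -0.001], [-0.0, 0.001, -1.0]]
ft_force: [-7.4, 1.6, 13.7]
gripper_width: 0.0357
```

Request:
drive_tool:
  rows:
    - [-0.001,0,-0.005,0]
    - [-0.003,0,-0.01,0]
    - [-0.006,0,-0.02,0]
    - [-0.01,0,-0.025,0]
    - [0,0,0,0]
    - [0,0,0,7.5]
    - [0,0,0,7.5]
    - [0,0,0,7.5]
    - [0,0,0,7.5]
    - [0,0,0,7.5]
    - [0,0,0,7.5]
    - [0,0,0,7.5]
    - [0,0,0,7.5]
    - [0,0,0,7.5]
    - [0,0,0,7.5]
    - [0,0,0,7.5]
    - [0,0,0,7.5]
    - [0,0,0,0]
    - [0,0,0,0]

```text
time: 23.85
eef_pos: [0.5301, -0.2301, 0.115]
tool_rot: [[-0.013, -1.0, -0.0], [-1.0, 0.013, 0.0], [-0.0, 0.0, -1.0]]
ft_force: [-0.6, -0.4, -5.3]
gripper_width: 0.0354
```

```bash
python3 - <<'E'
from h import *
rows([.530,-.2306,.066],-91.05)
c=cap("wrist");print(robot.state()["gripper_width"])
cv2.imwrite("pics/w11.png",np.clip(1.5*c["image"][:,:,::-1],0,255).astype(np.uint8))
a=cap("side")["image"][110:230,340:470,::-1];cv2.imwrite("pics/s11.png",np.clip(1.5*cv2.resize(a,None,fx=4.5,fy=4.5,interpolation=2),0,255).astype(np.uint8))
E
```

```text
pos [ 0.5301 -0.2301  0.115 ] ang -90.75 tool shift [0.0005 0.0001 0.049 ] turn 0.3 rows>= 1.0
0.03552352271406041
```

View pics/w11.png

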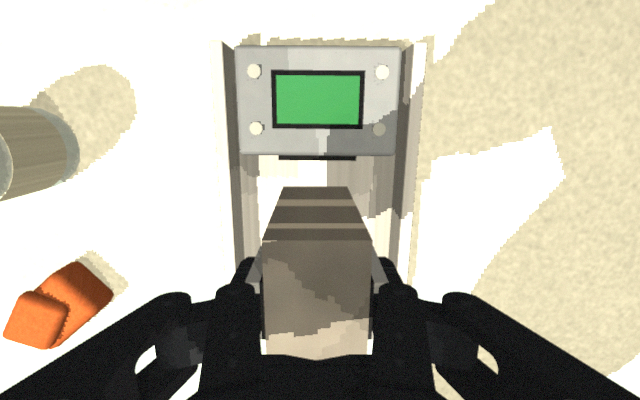

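View pics/s11.png

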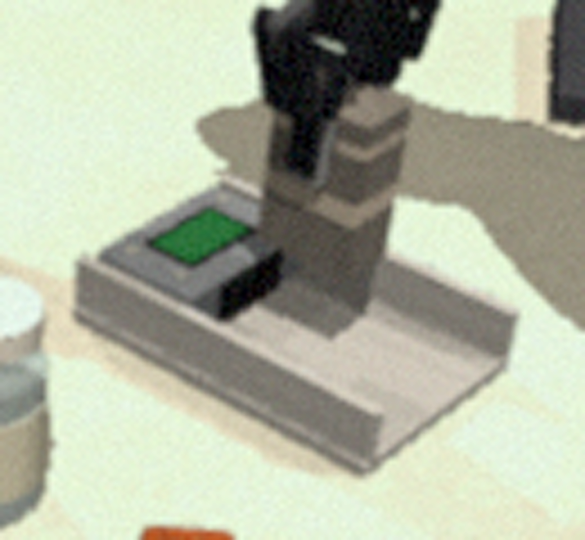

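Request:
drive_tool:
  rows:
    - [0.0003,0,0.02,0.3]
    - [0,0,0.02,0]
    - [0,0,0.012,0]
    - [0,0,0.004,0]
    - [0,0,0.0015,0]
    - [0,-0.004,0,0]
    - [0,-0.004,0,0]
    - [0,0,0,0]
    - [0,0,0,0]
    - [0,0,0,0]

```text
time: 24.95
eef_pos: [0.5381, -0.2309, 0.0579]
tool_rot: [[-0.023, -1.0, 0.0], [-1.0, 0.023, -0.0], [0.0, -0.0, -1.0]]
ft_force: [-0.6, 0.4, -6.1]
gripper_width: 0.0355
```

Request:
drive_tool:
  rows:
    - [0,0,0.0006,-0.25]
    - [0,-0.0005,0.0004,0]
    - [0,-0.0005,0,0]
    - [0,-0.0005,0,0]
    - [0,-0.0005,0,0]
    - [0,0,0,0]
    - [0,0,0,0]

```text
time: 25.65
eef_pos: [0.5401, -0.2309, 0.0567]
tool_rot: [[-0.018, -1.0, 0.0], [-1.0, 0.018, -0.0], [0.0, -0.0, -1.0]]
ft_force: [-0.2, -0.9, -4.5]
gripper_width: 0.0357
```

Request:
drive_tool:
  rows:
    - [0,-0.0005,0,0]
    - [0,-0.0005,0,0]
    - [0,-0.0005,0,0]
    - [0,0,0,0]
    - [0,0,0,0]

```text
time: 26.15
eef_pos: [0.5409, -0.231, 0.0566]
tool_rot: [[-0.019, -1.0, -0.001], [-1.0, 0.019, 0.0], [-0.0, 0.001, -1.0]]
ft_force: [-4.6, 0.0, -1.0]
gripper_width: 0.0355
```

Contact with the pad. I add a little preload, set the block down and release it.

Request:
drive_tool:
  rows:
    - [0,-0.0005,0,0]
    - [0,0,0.0003,0]
    - [0,0,0.0002,0]
    - [0,0,0,0]
    - [0,0,0,0]

```text
time: 26.65
eef_pos: [0.541, -0.2309, 0.0564]
tool_rot: [[-0.019, -1.0, -0.002], [-1.0, 0.019, 0.0], [-0.0, 0.002, -1.0]]
ft_force: [-9.6, 2.4, 8.1]
gripper_width: 0.0351
```

Request:
drive_tool:
  rows:
    - [0,0,0,0]
    - [0,0,0,0]
    - [0,0,0,0]
    - [0,0,0,0]
    - [0,0,-0.02,0]
    - [0,0,-0.04,0]
    - [0,0,-0.04,0]
    - [0,0,-0.04,0]
    - [0,0,0,0]
  jaw: 0.75

```text
time: 27.55
eef_pos: [0.5443, -0.2317, 0.2014]
tool_rot: [[-0.019, -1.0, 0.007], [-1.0, 0.019, -0.003], [0.002, -0.007, -1.0]]
ft_force: [-0.2, 0.5, -0.5]
gripper_width: 0.064
```

```bash
python3 - <<'E'
from h import *
rows([.5257,.2372,.22],-91)
c=cap("wrist")
cv2.imwrite("pics/w12.png",np.clip(1.5*cv2.resize(c["image"][20:280,170:470,::-1],None,fx=2.3,fy=2.3,interpolation=2),0,255).astype(np.uint8))
a=cap("side")["image"][110:230,340:470,::-1];cv2.imwrite("pics/s12.png",np.clip(1.5*cv2.resize(a,None,fx=4.5,fy=4.5,interpolation=2),0,255).astype(np.uint8))
E
```

```text
pos [ 0.5443 -0.2317  0.2014] ang -91.08 tool shift [-0.4684  0.0273 -0.0199] turn -0.08 rows>= 9.4
```

View pics/w12.png

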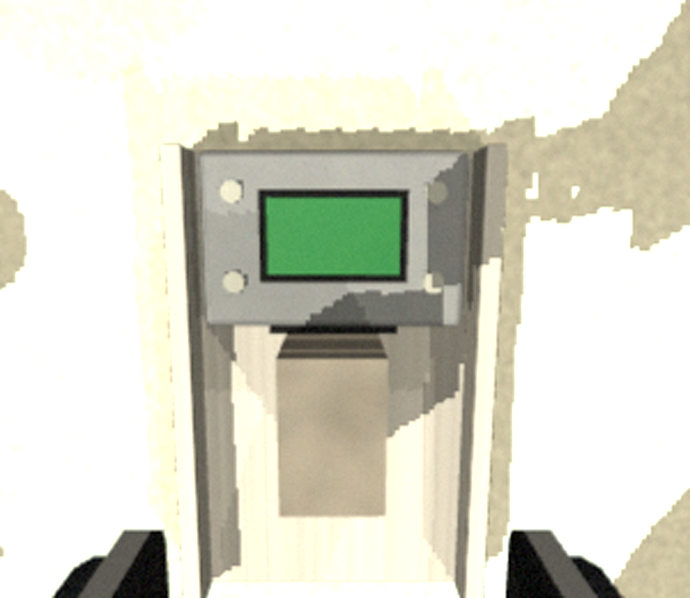

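View pics/s12.png

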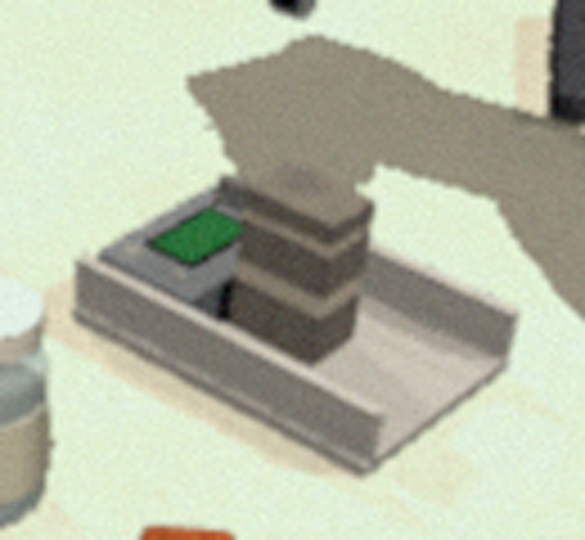

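The narrow face is flush and centred: block foot at cols 288–379, pad at 271–397. Now the bar key again.

Request:
drive_tool:
  rows:
    - [-0.0426,0.0025,-0.0018,0]
    - [-0.0426,0.0025,-0.0018,0]
    - [-0.0426,0.0025,-0.0018,0]
    - [-0.0426,0.0025,-0.0018,0]
    - [-0.0426,0.0025,-0.0018,0]
    - [-0.0426,0.0025,-0.0018,0]
    - [-0.0426,0.0025,-0.0018,0]
    - [-0.0426,0.0025,-0.0018,0]
    - [-0.0426,0.0025,-0.0018,0]
    - [-0.0426,0.0025,-0.0018,0]
    - [-0.0426,0.0025,-0.0018,0]
    - [0,0,0,0]
    - [0,0,0,0]
    - [0,0,0,0]
  jaw: 0

```text
time: 29.05
eef_pos: [0.5232, 0.2369, 0.2152]
tool_rot: [[-0.019, -1.0, -0.001], [-1.0, 0.019, -0.001], [0.001, 0.001, -1.0]]
ft_force: [-0.1, -0.3, -0.3]
gripper_width: -0.0
```

```bash
python3 - <<'E'
from h import *
rows([.5257,.2370,.039],-91)
E
```

```text
pos [0.5232 0.2369 0.2152] ang -91.11 tool shift [-0.0003 -0.0027  0.1762] turn -0.11 rows>= 3.5
```

Request:
drive_tool:
  rows:
    - [0,-0.002,0.04,0]
    - [0,0,0.04,0]
    - [0,0,0.04,0]
    - [0,0,0.035,0]
    - [0,0,0.006,0]
    - [0,0,0.006,0]
    - [0,0,0.004,0]
    - [0,0,0.003,0]
    - [0,0,0.002,0]
    - [0,0,0.001,0]
    - [0,0,0,0]
    - [0,0,0,0]

```text
time: 30.25
eef_pos: [0.5257, 0.2382, 0.0395]
tool_rot: [[-0.019, -1.0, 0.001], [-1.0, 0.019, 0.0], [-0.0, -0.001, -1.0]]
ft_force: [3.7, -1.2, 4.7]
gripper_width: 0.0001
```

Request:
drive_tool:
  rows:
    - [0,0,0.001,0]
    - [0,0,0.0005,0]
    - [0,0,0,0]
    - [0,0,0,0]

```text
time: 30.65
eef_pos: [0.5258, 0.2383, 0.0387]
tool_rot: [[-0.019, -1.0, 0.001], [-1.0, 0.019, 0.0], [-0.0, -0.001, -1.0]]
ft_force: [-0.7, -4.3, 24.7]
gripper_width: -0.0002
```

Request:
drive_tool:
  rows:
    - [0,0,-0.02,0]
    - [0,0,-0.03,0]
    - [-0.028,-0.0035,0,0]
    - [-0.028,-0.0035,0,0]
    - [-0.028,-0.0036,0,0]
    - [0,0,0,0]
    - [0,0,0,0]
    - [0,0,0,0]

```text
time: 31.45
eef_pos: [0.5371, 0.3208, 0.0872]
tool_rot: [[-0.019, -1.0, -0.001], [-1.0, 0.019, -0.001], [0.001, 0.001, -1.0]]
ft_force: [0.4, -0.7, 0.4]
gripper_width: 0.0
```

Request:
drive_tool:
  rows:
    - [0,0,0.02,0]
    - [0,0,0.014,0]
    - [0,0,0.005,0]
    - [0,0,0.004,0]
    - [0,0,0.003,0]
    - [0,0,0.002,0]
    - [0,0,0.001,0]
    - [0,0,0,0]
    - [0,0,0,0]

```text
time: 32.35
eef_pos: [0.5374, 0.3216, 0.0391]
tool_rot: [[-0.019, -1.0, 0.0], [-1.0, 0.019, -0.0], [0.0, -0.0, -1.0]]
ft_force: [-2.8, -3.7, 8.1]
gripper_width: 0.0002
```

Request:
drive_tool:
  rows:
    - [0,0,0.0008,0]
    - [0,0,0,0]
    - [0,0,0,0]

```text
time: 32.65
eef_pos: [0.5375, 0.3217, 0.0389]
tool_rot: [[-0.019, -1.0, 0.0], [-1.0, 0.019, -0.0], [0.0, -0.0, -1.0]]
ft_force: [-6.6, -6.7, 17.8]
gripper_width: 0.0
```

Request:
drive_tool:
  rows:
    - [0,0,-0.02,0]
    - [0,0,-0.04,0]
    - [0,0,-0.04,0]
    - [0,0,-0.04,0]
    - [0,0,-0.03,0]
    - [0,0,0,0]
    - [0,0,0,0]
    - [0,0,0,0]

```text
time: 33.45
eef_pos: [0.5371, 0.3217, 0.2069]
tool_rot: [[-0.018, -1.0, -0.001], [-1.0, 0.018, -0.001], [0.001, 0.001, -1.0]]
ft_force: [0.3, -0.5, -1.0]
gripper_width: -0.0001
```

```bash
python3 - <<'E'
from h import *
for n in("top","side"):
    a=cap(n)["image"][:,:,::-1];a=a[100:290,170:450] if n=="top" else a[110:360,170:480]
    cv2.imwrite(f"pics/f{n}.png",np.clip(1.5*cv2.resize(a,None,fx=2.4,fy=2.4,interpolation=2),0,255).astype(np.uint8))
s=robot.state();print(s["time"],s["ft_force"])
E
```

```text
33.55 [-1.25599146 -0.95170852 -0.2355455 ]
```

View pics/ftop.png

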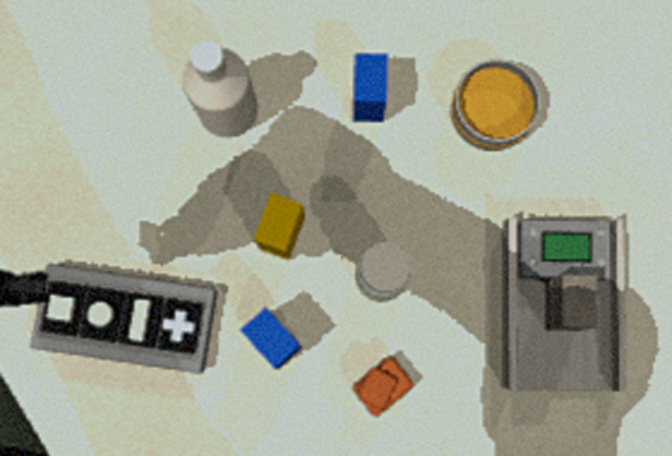

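View pics/fside.png

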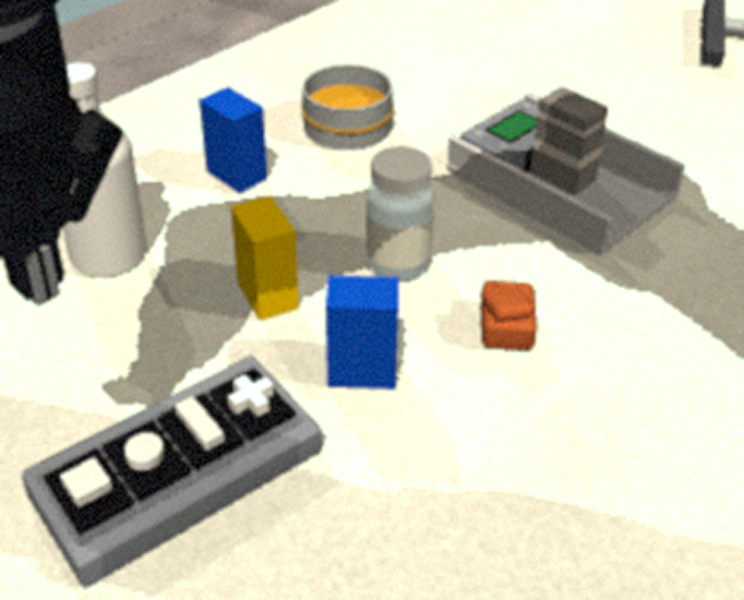

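The block stands at the pad, the other things are where they were, and the arm touches nothing.

```bash
python3 -c "
from bench import robot
print(robot.sign_off())"
```

```text
the job is handed in; nothing more can be done
None
```

The whole sequence was carried out in order, and the job was handed in at about 33.6 s of the 72 s allowed.

1. **Round key:** pressed with the sensor still empty.
2. **Broad side:** the grey block was stood flush and centred on the sensor pad and let go. Then the bar key was pressed.
3. **Narrow side:** the block was gripped again, turned a quarter turn, set flush against the pad and let go. Then the bar key was pressed again.
4. **Square key:** pressed last. The arm then moved clear.

**Key travel:** each press went down to its stop, with the fingertip at about 39 mm and 18–27 N on the wrist. The cross key was never touched.

**Pad contact:** before each release the block was in contact with the pad at about 8–10 N. The close-up after the second placing showed the block's foot at the pad and centred on it.

**Last pictures:** the block stood upright on the stage, and the jar, rock lump, bottle and sieve were where they started. The arm was touching nothing.

**What disagreed:** while first setting the block down, it stuck on the stage at about 16 N before reaching the pad. I lifted it slightly and moved it forward until it touched. The two views of the console differed by about 2 mm on the key positions, so I aimed between them for the bar key.

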